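# Bring out the test-tile box and snap its lid shut

## Task

Slide the long box of glaze test tiles along the bench out of its plywood stall, without lifting it, until the whole box stands clear in front of the partitions. Then put its own long lid on it and press it down just until both its ends have clicked home under the sprung catches, without leaning on it any harder or longer than that takes. Leave the square box, its lid and everything else on the bench where they are.

Things in the scene. Friction and masses are not known exactly. Their poses are not given: they have to be found in the camera images.
- tile_box: long open box, white plastic, filled with two rows of upright ceramic test tiles (tops 42 mm up). Outside 100 (x) by 170 (y) by 62 mm high, walls 4, mouth 92 by 162; along both long sides a lip stands out 4 mm (108 over the lips), 54 to 60 mm up. 0.6 to 1 kg, loose, in one of the two stalls. Origin: centre of its underside; +x to its far side, y along it, z up
- nose_left (a point): the hook tip of the sprung catch in the middle of the tile box's +y end, 84.5 mm from the box's centre, 66.5 mm up (flat underside). The catch is an upright tongue 36 mm wide, 82 mm high, outer face 94 mm from the centre, hinged near its foot. Above the tip its nose slopes up and outwards, 60 degrees from level, to 93 mm from the centre at 82 mm height
- nose_right (a point): the same catch at the box's -y end. A lid end pushed down on the slope forces the tongue outwards; it snaps back over the 4 mm flange and holds it. The first end gives way at about 2 to 5 N, the second at about 11 N (9 to 14); nothing is gained by more than 20 N
- long_lid: lid of the long box, blue plastic, 90 g: flange 106 (x) by 176 (y), 4 thick; under it a plug 18 deep, 88 by 159.5 at the flange, 82 by 146 at its foot, that fits the box's mouth. Same either way round. Origin: middle of the plug's foot, on which it lies; y along it, z up (flange 18 to 22). Laid on the box it rests on the two noses, origin 52 to 58 mm above the box's; home: 44 mm
- lid_handle (a point): the middle of the long lid's handle bar, 43 mm above its plug's foot (21 mm above the flange's top). The bar is 12 mm thick (x), 64 mm long (y) and 14 mm high, on two feet
- end_a (a point): on top of the long lid's flange, 68 mm from its middle towards +y: the spot to press. 66 mm above the box's underside when that end is home, 72 mm or more when not
- end_b (a point): the same spot at the lid's other end, towards -y
- far_left (a point): the far corner of the tile box at its +y end: 54 mm along the box's x and 95 mm along y from its origin, 60 mm up
- far_right (a point): the far corner at its -y end: 54 mm along the box's x, -95 mm along y
- stalls: two open-topped stalls of 12 mm plywood, fixed to the bench: partitions 85 high at y = -225, 0 and 225, from x = 0 to 165, and as high a back board behind them. Origin: on the bench, middle of the front edge; x into the stalls (away from the robot), y along the front. 45 to 80 mm free between the box's far lip and the back board, about 10 at each end
- table: the plywood bench top, its surface at z = 0
- square_box: a square open box of the same make in the other stall, 108 (x) by 130 (y, over its catches) mm, catches 81 mm high; origin under its centre. Bystander
- square_lid: its square lid, 106 by 116 mm, of the same make and height as the long lid, handle bar 50 mm long; lies on the other side of the bench from the long lid. Bystander
- brush_pot: round white pot, 80 mm across, 110 mm high, with brushes standing in it up to 170 mm; 13 to 17 cm in front of the square box. Bystander
- glaze_bottle: bottle, 60 mm across, 150 mm high, at the far left. Bystander
- glaze_jar: jar, 72 mm across, 95 mm high, at the far right. Bystander
- hammer: hammer lying on the bench at the left. Bystander
- glaze_brush: brush lying on the bench at the right. Bystander
Not all that is in view belongs to the job. Leave any red look-alike of the long_lid alone.

How it is judged:
On the way, in this order (a step that is already met when the one before it is completed fails the run):
1. the long box stands wholly clear in front of the partitions, still open (x of each of far_left, far_right in the frame of stalls below 0 m and horizontal distance between lid_handle and tile_box above 0.05 m), for 0.2 s.
2. its lid is home under both catches (z of end_a in the frame of tile_box between 0.063 and 0.0685 m and z of end_b in the frame of tile_box between 0.063 and 0.0685 m and horizontal distance between lid_handle and tile_box below 0.006 m), for 0.2 s.
At the end, for the whole second after the job is handed in: The long box stands flat and at rest on the bench with both far corners in front of the partitions' front edge, and its long lid is home at both ends: each end spot 63 to 68.5 mm above the box's underside (66 is home) and the lid's middle within 6 mm of the box's middle (all of step 2 and x of each of far_left, far_right in the frame of stalls below 0 m and angle between tile_box's own z axis and vertical below 0.05 rad and height (world z) of tile_box below 0.004 m and linear speed of each of tile_box, long_lid below 0.01 m/s); the robot touches nothing.
It fails at once if the long box is lifted off the bench (more than 15 mm) or tipped (more than about 11 degrees) (height (world z) of tile_box above 0.015 m or angle between tile_box's own z axis and vertical above 0.2 rad).
It fails at once if the box is leant on: more than 65 N between box and bench (its own weight is 7 to 11 N) (contact force between tile_box and table above 65 N).
It fails at once if another thing on the bench is shoved more than 25 mm (distance of any of square_box, square_lid, brush_pot, glaze_bottle, glaze_jar, hammer, glaze_brush from where it was at the start of the episode above 0.025 m).
It also fails if it takes over 62 s, if anything falls off the work surface, if the arm or the gripper's body presses on something with over 40 N, if the wrist force passes 120 N, or if a joint passes its speed limit or range.

## Robot

A 6-joint arm with a two-finger parallel gripper is mounted at the origin on the work surface. World frame = base frame: x ahead of the robot, y to its left, z up, the work surface at z = 0. Lengths are in m, angles in rad, forces in N, time in s.
With the tool pointing down it reaches from about 0.35 to 0.975 m from the base axis. Payload 4.9 kg.
Tool frame: the origin (TCP) lies between the finger pads; the fingertips stand 8 mm ahead of it and the grasp point (between the pads) lies 11 mm behind it (manip.tip_reach is the z of the fingertips in the tool frame, in m); z points along the fingers, y is the line along which they close (so a half turn about z gives the same grasp; the last joint's range is limited). The gripper opens to 85 mm and grips with 20 to 120 N. Pads are 22 mm wide; open, the fingers measure 114 mm over their backs; the gripper's body (76 mm by 85 mm) begins 54 mm behind the grasp point. The pads swing forward as they close: fully open they stand 13 mm farther back than shut.
Start: joints at [1.023, 0.053, 1.613, -0, 1.476, -0.119], TCP at [0.26, 0.568, 0.239] pointing down, gripper open.
Joint ranges: [-3.01, 3.01], [-1.01, 2.22], [0.06, 2.58], [-1.02, 4.17], [0.09, 2.62], [-3.14, 3.14]. Speed limits (rad/s): [2.57, 2.57, 3.14, 3.14, 3.14, 3.14].

## Interface

Orientations are given as a unit quaternion [w, x, y, z].
In Python, from station import manip gives the robot as it stands.
- The arm moves only by the tool drive_tool, never from a script. Its argument "deltas" is a list of rows, each a list of 3 entries, a list of its own where there are three numbers: the opening, from -1 (shut) to 1 (fully open), then the shift along the tool's x, y, z as a fraction of full scale, then the turn, a rotation vector about the tool's x, y, z as a fraction of full scale. A call has 1 to 12 rows; each row shifts and turns the commanded pose from where the row before left it, along the tool's axes as they then stand; what a row does not reach is not made up. Full scale, the value 1, is 0.05 m for a shift and 0.08 rad for a turn. A row lasts 1/8 s, in which the tool goes at most 62.5 mm and 10.7 degrees, less where a joint would pass 70% of its speed; a pose out of reach is approached as far as the arm can. A call with a number of a shift or a turn outside -1 to 1 is refused whole. A call with a gripper value outside its range is refused whole. The fingers move at their own pace and stop on an object; the grip force is fixed at half the most. Time passes only in rows, so rows that do not move let the fingers close. It gives the time, the measured TCP pose, the force, the opening and the grip force at its end, in the units of the state.
- manip.get_state(): the state, without advancing time (a new reading comes with each control period).
- manip.get_image(name): name is "scene" or "top" or "wrist"; returns a dict with "frame" (384x512x3 uint8, red, green, blue), "camera_matrix" (3x3 intrinsics, pixels), "rvec" (rotation vector, rad) and "tvec" (3), from world to camera coordinates, as OpenCV has them. Camera axes: x right, y down, z forward; pixel columns grow to the right and rows downward; lengths in m; the calibration is good to about 2 mm. A picture is of the moment at which its call begins. There is no depth.
- manip.sign_off(): hands the job in; it is judged then, once.
The state is a dict: "t": time; "qpos": joint angles; "joint_velocities": joint speeds; "joint_torque": joint torques, N m; "tool_pos": TCP position; "eef_rot": TCP orientation; "contact_force": force on the tool from outside, world axes, zero at the start; "ft_torque": the same for the moment, N m; "finger_gap": opening from 0.0 (shut) to 1.0 (fully open); "grasp_force": force on a finger pad.
Only numpy, scipy, OpenCV 4.12 (cv2) and the standard library are available. Lean on these libraries where they do the work, as an engineer would, in place of code of your own. Each camera call takes 0.05 s, during which the arm holds its last target. There are 200 camera calls.

## Working session

There is one attempt and no reset: what is moved stays moved. The work goes in short steps, Python scripts to look and compute and a tool call to move; the robot and the scene stay as the last step left them, time stands still between calls to the robot, and variables do not carry over. Pictures are saved under pics/ and viewed, at most 10 in all, crops included, and the job is handed in when it is done.

Besides the shell and the picture viewer there is one more tool, called in YAML: its name, and indented under it one key for each argument. drive_tool: Moves the arm, as the interface text tells. Its arguments: {"type":"object","properties":{"deltas":{"type":"array","items":{"type":"array"}}},"required":["deltas"]}

```bash
mkdir -p pics; ls
python3 - <<'E'
from station import manip
import cv2,numpy as np
s=manip.get_state(); print({k:np.round(v,3) for k,v in s.items()})
ims=[]
for n in("scene","top"):
    d=manip.get_image(n); np.savez(f'pics/{n}0.npz',**d)
    cv2.imwrite(f'pics/{n}0.png',cv2.resize(d['frame'][:,:,::-1],(800,600),interpolation=cv2.INTER_CUBIC))
    R=cv2.Rodrigues(np.array(d['rvec']))[0]; print(n,-R.T@np.array(d['tvec']),d['camera_matrix'])
E
```

```text
pics
{'t': np.float64(0.0), 'qpos': array([ 1.023,  0.053,  1.614, -0.   ,  1.476, -0.119]), 'joint_velocities': array([ 0.   ,  0.   ,  0.001,  0.   , -0.   , -0.001]), 'joint_torque': array([-1.0000e-03, -3.9370e+01, -3.7017e+01, -0.0000e+00,  7.0000e-03,
        0.0000e+00]), 'tool_pos': array([0.26 , 0.568, 0.238]), 'eef_rot': array([-0.   ,  0.213,  0.977, -0.001]), 'contact_force': array([ 0.073, -0.481,  0.056]), 'ft_torque': array([ 0.04 ,  0.032, -0.03 ]), 'grasp_force': np.float64(0.0), 'finger_gap': np.float64(0.999)}
scene [ 1.06194661 -0.79203495  0.80563971] [[422.69435248   0.         255.32055575]
 [  0.         422.69435248 199.49791514]
 [  0.           0.           1.        ]]
top [0.16977738 0.0213714  1.46171887] [[470.31811226   0.         251.80832596]
 [  0.         470.31811226 199.92038043]
 [  0.           0.           1.        ]]
```

View pics/scene0.png

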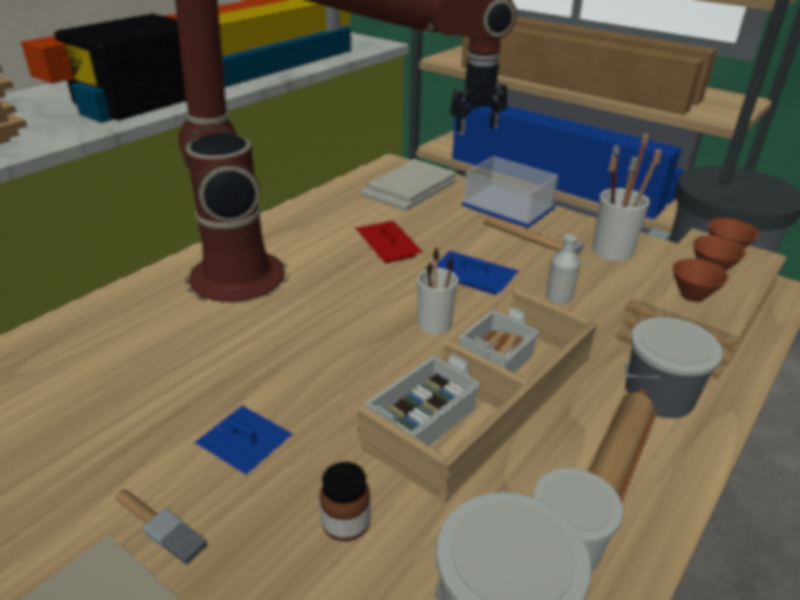

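View pics/top0.png

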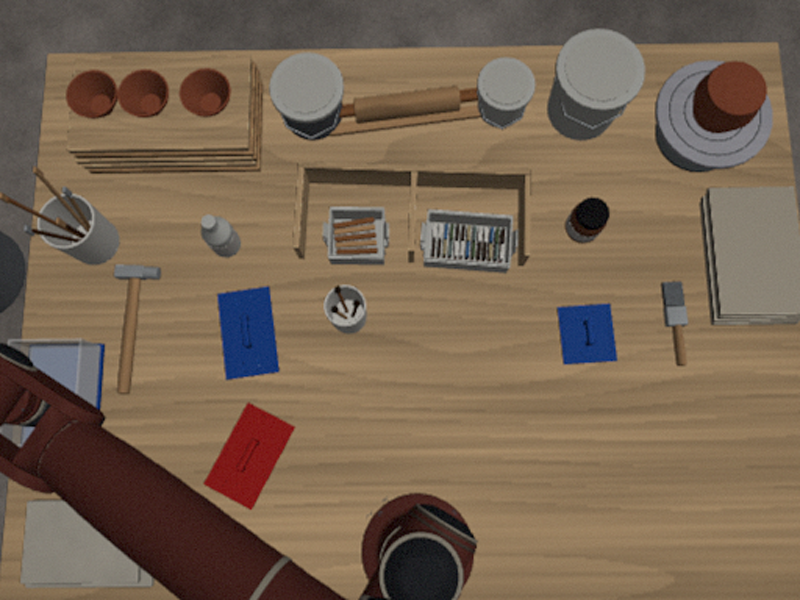

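The top view shows the long box in the right stall at about (468,240), and the square box at (357,235) with the pot in front of it at (345,308). Things that could be taken for the long lid:
- blue rectangle at (248,333)
- blue square lid at (588,333)
- red look-alike at (249,455)
- blue-edged tray at (75,375)

By the description it is the blue one at (248,333). I'll measure it and check it in a close crop.

```bash
cat > h.py <<'E'
import numpy as np,cv2
from station import manip
def load(n,tag):
    d=manip.get_image(n); np.savez(f'pics/{n}{tag}.npz',**d); return d
def ray(d,px,z):
    K=np.array(d['camera_matrix']);R=cv2.Rodrigues(np.array(d['rvec']))[0];t=np.array(d['tvec']).ravel()
    px=np.atleast_2d(np.array(px,float)); v=np.c_[px,np.ones(len(px))]@np.linalg.inv(K).T@R; c=-R.T@t
    return c+v*((z-c[2])/v[:,2])[:,None]
def proj(d,P):
    return cv2.projectPoints(np.array(P,float),np.array(d['rvec']),np.array(d['tvec']),np.array(d['camera_matrix']),None)[0].reshape(-1,2)
def rects(d,mask,z,amin=200):
    out=[]
    for c in cv2.findContours(mask.astype(np.uint8),cv2.RETR_EXTERNAL,cv2.CHAIN_APPROX_NONE)[0]:
        if cv2.contourArea(c)<amin: continue
        w=ray(d,c[:,0],z)[:,:2]; r=cv2.minAreaRect((w*1000).astype(np.float32)); out.append((r,cv2.minAreaRect(c)[0]))
    return out
E
python3 - <<'E'
from h import *
d=dict(np.load('pics/top0.npz')); f=d['frame']; hsv=cv2.cvtColor(f,cv2.COLOR_RGB2HSV)
blue=(hsv[...,0]>105)&(hsv[...,0]<130)&(hsv[...,1]>150)
print('blue z22',*rects(d,blue,.022),sep='\n')
white=((hsv[...,1]<45)&(hsv[...,2]>70)).astype(np.uint8); m=np.zeros_like(white); m[125:185,205:340]=white[125:185,205:340]
print('white z60',*rects(d,m,.060,300),sep='\n')
# stall front edge tops (800-scale guess) at z=.085
p=np.array([[300,258],[411,261],[524,264]])*.64
print(ray(d,p,.085))
a=cv2.resize(f[95:215,130:360,::-1],None,fx=3.4,fy=3.4,interpolation=cv2.INTER_CUBIC)
cv2.imwrite('pics/crop1.png',a)
E
```

```text
blue z22
(((409.7204284667969, -340.7625732421875), (111.79167175292969, 102.39949798583984), 3.262195110321045), (375.29705810546875, 213.47030639648438))
(((419.5672607421875, 332.1548767089844), (171.5614471435547, 102.56307220458984), 8.06078815460205), (158.2235565185547, 212.65017700195312))
white z60
(((597.1437377929688, -110.37174987792969), (192.26937866210938, 109.68607330322266), 84.73404693603516), (300.0428771972656, 152.42822265625))
(((609.59130859375, 114.6824951171875), (130.57366943359375, 112.872802734375), 85.70722198486328), (227.443115234375, 149.4672393798828))
[[ 0.55312894  0.22033767  0.085     ]
 [ 0.54448165  0.00486312  0.085     ]
 [ 0.53584205 -0.21310914  0.085     ]]
```

View pics/crop1.png

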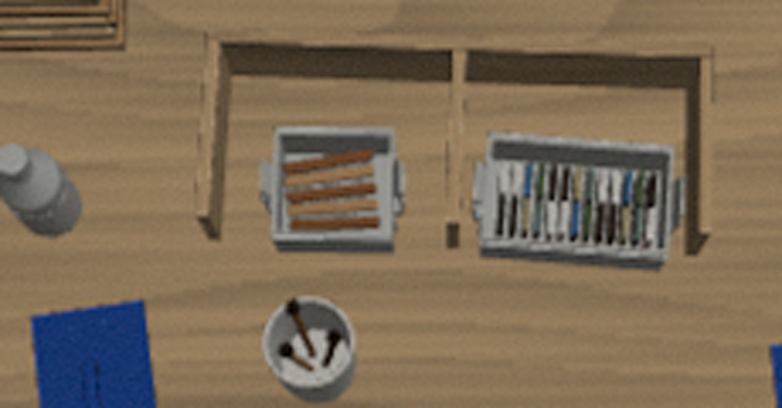

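The crop confirms three things:
- **Box:** the long tile box at crop (580,200) sits in the right stall, centre about (0.597, -0.110), yaw -5°.
- **Free space:** about 75 mm behind its far lip. The partition fronts are at x≈0.555–0.575.
- **Lid:** the blue rectangle at lower left has the long lid's size (172×103 mm measured), and the red one isn't it.

Next I plan the move above the gap.

```bash
cat >> h.py <<'E'
from scipy.spatial.transform import Rotation as Ro
def plan(p,yang):
    """turn (rad about tool z) and then shift (m, tool axes after turn) to target TCP p with tool y at yang deg; tool down"""
    s=manip.get_state(); q=s['eef_rot']; R=Ro.from_quat([q[1],q[2],q[3],q[0]]).as_matrix()
    a=np.degrees(np.arctan2(R[1,1],R[0,1])); da=yang-a
    Rz=R@Ro.from_rotvec([0,0,-np.radians(da)]).as_matrix()
    sh=Rz.T@(np.array(p)-s['tool_pos'])
    print('yang %.1f turn units total %.3f'%(a,-np.radians(da)/.08),'q6 %.2f'%s['qpos'][5],'shift units',np.round(sh/.05,3),'tilt',np.round(R[:,2],3))
E
python3 -c "
from h import *
print(manip.tip_reach); plan([.676,-.117,.24],84.7)"
```

```text
0.008
yang 65.4 turn units total -4.203 q6 -0.12 shift units [ -9.559 -12.871  -0.023] tilt [-0.001 -0.002 -1.   ]
```

drive_tool:
  deltas:
    - [1,[0,0,0],[0,0,-0.84]]
    - [1,[0,0,0],[0,0,-0.84]]
    - [1,[0,0,0],[0,0,-0.84]]
    - [1,[0,0,0],[0,0,-0.84]]
    - [1,[0,0,0],[0,0,-0.84]]
    - [1,[-0.735,-0.99,0],[0,0,0]]
    - [1,[-0.735,-0.99,0],[0,0,0]]
    - [1,[-0.735,-0.99,0],[0,0,0]]
    - [1,[-0.735,-0.99,0],[0,0,0]]
    - [1,[-0.735,-0.99,0],[0,0,0]]
    - [1,[-0.735,-0.99,0],[0,0,0]]
    - [1,[-0.735,-0.99,0],[0,0,0]]

```text
t: 1.6
tool_pos: [0.4844, 0.1977, 0.239]
eef_rot: [-0.0, 0.046, 0.999, 0.0]
contact_force: [1.3, 0.6, -0.4]
finger_gap: 0.995
grasp_force: 0.0
```

drive_tool:
  deltas:
    - [1,[-0.735,-0.99,0],[0,0,0]]
    - [1,[-0.735,-0.99,0],[0,0,0]]
    - [1,[-0.735,-0.99,0],[0,0,0]]
    - [1,[-0.735,-0.99,0],[0,0,0]]
    - [1,[-0.735,-0.99,0],[0,0,0]]
    - [1,[-0.735,-0.99,0],[0,0,0]]
    - [1,[0,0,0],[0,0,0]]
    - [1,[0,0,0],[0,0,0]]

```text
t: 2.6
tool_pos: [0.6755, -0.1164, 0.2384]
eef_rot: [-0.001, 0.047, 0.999, 0.0]
contact_force: [-0.5, 1.1, 0.4]
finger_gap: 1.003
grasp_force: 0.0
```

Run:
```python
from h import *
plan([.676,-.117,.24],84.7)
d=load('wrist',1); f=d['frame']; cv2.imwrite('pics/wrist1.png',cv2.resize(f[:,:,::-1],(800,600),interpolation=cv2.INTER_CUBIC))
s=manip.get_state(); print(s['t'],s['tool_pos'],proj(d,[[.676,-.117,0]]))
```

```text
yang 84.7 turn units total -0.008 q6 -1.76 shift units [-0.011 -0.011 -0.032] tilt [-0.002  0.001 -1.   ]
2.65 [ 0.6754291  -0.11572341  0.23883391] [[256.22729922 165.60749165]]
```

View pics/wrist1.png

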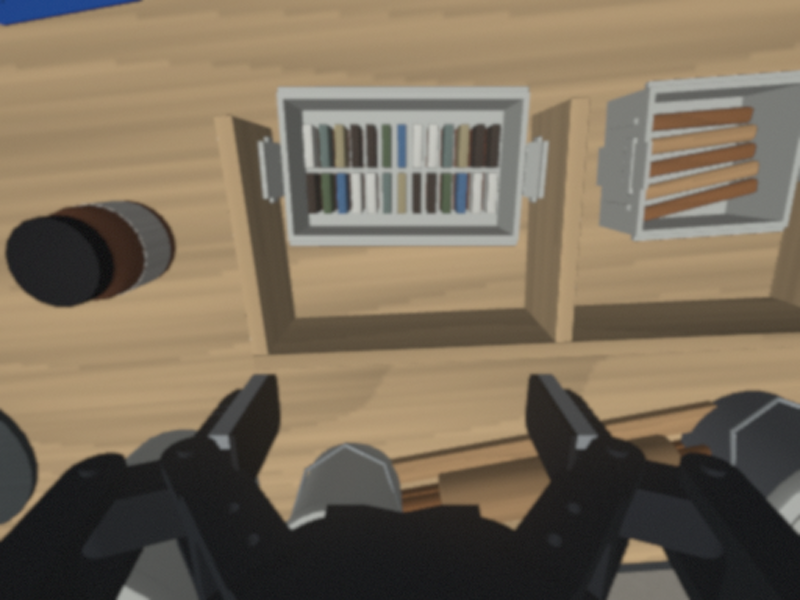

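The wrist view shows the open long box from (278,90) to (528,245), with its far lip at row ~245. The back board's inner face foot is at row ~318, top edge at row ~345. I'm turning these pixels into points.

Run:
```python
from h import *
d=dict(np.load('pics/wrist1.npz'))
c=ray(d,np.array([[278,90],[528,88],[518,244],[290,246]])*.64,.060); print('lip corners',c.round(4)); print('ctr',c.mean(0), 'far mid',c[2:].mean(0),'yaw',np.degrees(np.arctan2(*(c[1]-c[0])[1::-1])),np.degrees(np.arctan2(*(c[2]-c[3])[1::-1])))
print('board top',ray(d,np.array([[270,353],[575,341]])*.64,.085).round(4))
print('board foot',ray(d,np.array([[298,318],[525,308]])*.64,0).round(4))
print('part front',ray(d,np.array([[226,117],[580,100]])*.64,.085).round(4))
```

```text
lip corners [[ 0.5411 -0.187   0.06  ]
 [ 0.5554 -0.0191  0.06  ]
 [ 0.6608 -0.0271  0.06  ]
 [ 0.6465 -0.1969  0.06  ]]
ctr [ 0.60094672 -0.10752313  0.06      ] far mid [ 0.65366449 -0.1120196   0.06      ] yaw 85.12083873594587 85.18305465724937
board top [[ 0.7206 -0.2183  0.085 ]
 [ 0.7321  0.0074  0.085 ]]
board foot [[ 0.7233 -0.2179  0.    ]
 [ 0.7332 -0.0057  0.    ]]
part front [[ 0.558  -0.2162  0.085 ]
 [ 0.5688  0.0061  0.085 ]]
```

drive_tool:
  deltas:
    - [1,[-0.17,0.08,0.5],[0,0,0]]
    - [1,[0,0,0.7],[0,0,0]]
    - [1,[0,0,0.7],[0,0,0]]
    - [1,[0,0,0.7],[0,0,0]]
    - [1,[0,0,0.6],[0,0,0]]
    - [1,[0,0,0.5],[0,0,0]]
    - [1,[0,0,0.3],[0,0,0]]
    - [1,[0,0,0.13],[0,0,0]]
    - [1,[0,0,0],[0,0,0]]
    - [1,[0,0,0],[0,0,0]]

```text
t: 3.9
tool_pos: [0.6857, -0.1136, 0.0342]
eef_rot: [0.001, 0.046, 0.999, -0.0]
contact_force: [-0.2, 0.5, 0.5]
finger_gap: 1.002
grasp_force: 0.0
```

drive_tool:
  deltas:
    - [1,[0.1,0,0],[0,0,0]]
    - [1,[0.1,0,0],[0,0,0]]
    - [1,[0.1,0,0],[0,0,0]]
    - [1,[0.1,0,0],[0,0,0]]
    - [1,[0.1,-0.004,0],[0,0,0]]
    - [1,[0.1,-0.004,0],[0,0,0]]
    - [1,[0.1,-0.004,0],[0,0,0]]
    - [1,[0.1,-0.004,0],[0,0,0]]

```text
t: 4.9
tool_pos: [0.6448, -0.1105, 0.0329]
eef_rot: [0.0, 0.046, 0.999, -0.0]
contact_force: [4.0, -0.3, -1.7]
finger_gap: 1.005
grasp_force: 1.9
```

drive_tool:
  deltas:
    - [1,[0.16,-0.006,0],[0,0,0]]
    - [1,[0.16,-0.006,0],[0,0,0]]
    - [1,[0.16,-0.006,0],[0,0,0]]
    - [1,[0.16,-0.006,0],[0,0,0]]
    - [1,[0.16,-0.006,0],[0,0,0]]
    - [1,[0.16,-0.006,0],[0,0,0]]
    - [1,[0.16,-0.006,0],[0,0,0]]
    - [1,[0.16,-0.006,0],[0,0,0]]
    - [1,[0.16,-0.006,0],[0,0,0]]
    - [1,[0.16,-0.006,0],[0,0,0]]
    - [1,[0.16,-0.006,0],[0,0,0]]
    - [1,[0.14,-0.006,0],[0,0,0]]

```text
t: 6.4
tool_pos: [0.5496, -0.1053, 0.033]
eef_rot: [0.0, 0.046, 0.999, -0.0]
contact_force: [5.7, -0.0, 0.2]
finger_gap: 0.997
grasp_force: 2.4
```

Run:
```python
from h import *
for n in('top','wrist'):
    d=load(n,2); f=d['frame']; cv2.imwrite(f'pics/{n}2.png',cv2.resize(f[:,:,::-1],(800,600),interpolation=cv2.INTER_CUBIC))
print(manip.get_state()['t'],manip.get_state()['tool_pos'])
```

```text
6.5 [ 0.54866032 -0.10515483  0.03262133]
```

View pics/top2.png

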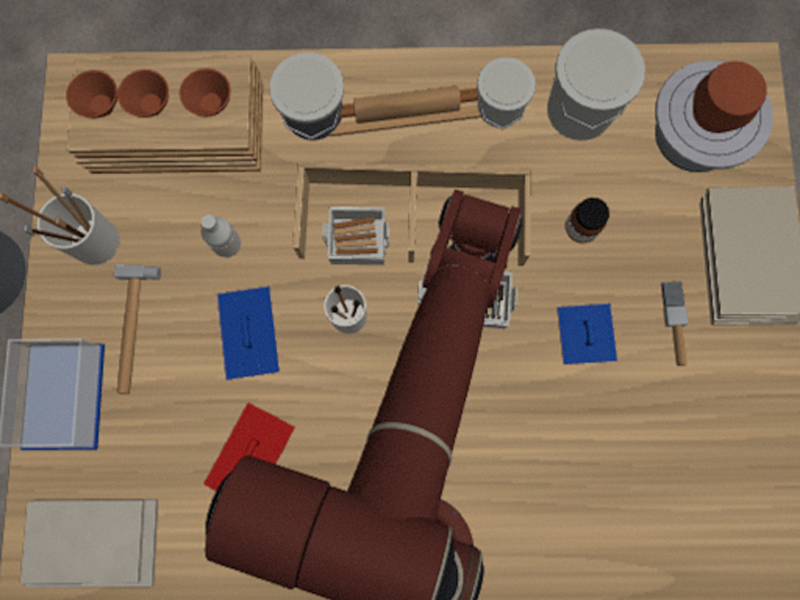

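The box now stands in front of the stalls at (468,297), touching the fingers, and nothing else has moved. I back off, lift and measure the box from the wrist.

drive_tool:
  deltas:
    - [1,[-0.15,0,0],[0,0,0]]
    - [1,[-0.25,0,0],[0,0,0]]
    - [1,[0,0,-0.3],[0,0,0]]
    - [1,[0,0,-0.6],[0,0,0]]
    - [1,[0,0,-0.8],[0,0,0]]
    - [1,[0,0,-0.8],[0,0,0]]
    - [1,[0,0,-0.8],[0,0,0]]
    - [1,[0,0,-0.6],[0,0,0]]
    - [1,[0,0,-0.3],[0,0,0]]
    - [1,[0,0,0],[0,0,0]]
    - [1,[0,0,0],[0,0,0]]

```text
t: 7.88
tool_pos: [0.5691, -0.1069, 0.241]
eef_rot: [-0.001, 0.046, 0.999, 0.0]
contact_force: [-0.2, 0.6, -0.6]
finger_gap: 0.999
grasp_force: 0.0
```

Run:
```python
from h import *
d=load('wrist',3); f=d['frame']; cv2.imwrite('pics/wrist3.png',cv2.resize(f[:,:,::-1],(800,600),interpolation=cv2.INTER_CUBIC))
print(manip.get_state()['t'],manip.get_state()['tool_pos'])
plan([.4196,.3322,.25],98.1)
```

```text
7.925 [ 0.56895803 -0.10685856  0.24068941]
yang 84.7 turn units total -2.927 q6 -1.79 shift units [ 1.721  9.115 -0.167] tilt [-0.003  0.001 -1.   ]
```

View pics/wrist3.png

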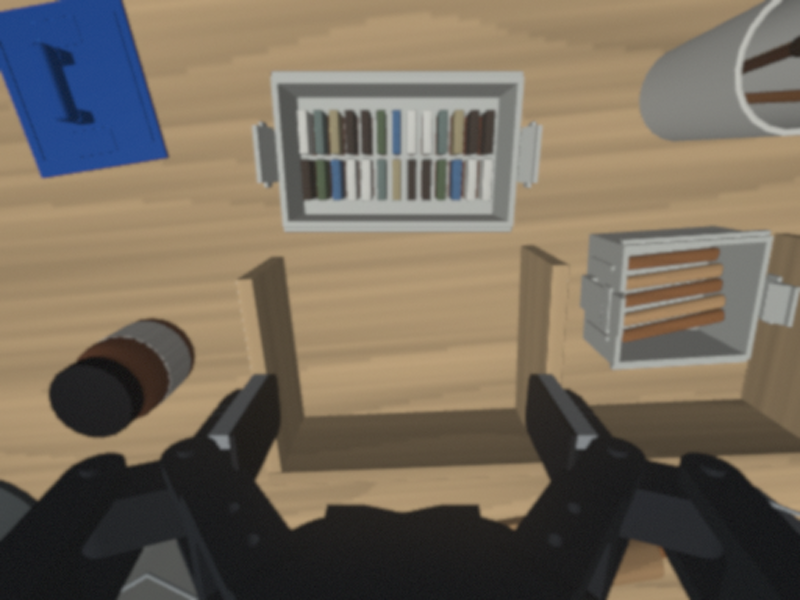

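The wrist view shows the box wholly clear of the partitions: lip corners (272,74), (523,74), (515,231), (284,231), partition fronts at row ~260. Next I go to the long lid.

drive_tool:
  deltas:
    - [1,[0,0,0],[0,0,-0.98]]
    - [1,[0,0,0],[0,0,-0.98]]
    - [1,[0,0,0],[0,0,-0.97]]
    - [1,[0.19,1.0,0],[0,0,0]]
    - [1,[0.19,1.0,0],[0,0,0]]
    - [1,[0.19,1.0,0],[0,0,0]]
    - [1,[0.19,1.0,0],[0,0,0]]
    - [1,[0.19,1.0,0],[0,0,0]]
    - [1,[0.19,1.0,0],[0,0,0]]
    - [1,[0.19,1.0,0],[0,0,0]]
    - [1,[0.19,1.0,0],[0,0,0]]
    - [1,[0.19,1.0,0],[0,0,0]]

```text
t: 9.43
tool_pos: [0.4203, 0.3274, 0.2411]
eef_rot: [-0.001, -0.071, 0.997, -0.001]
contact_force: [0.3, -0.3, 0.0]
finger_gap: 1.0
grasp_force: 0.0
```

drive_tool:
  deltas:
    - [1,[0,0.1,0],[0,0,0]]
    - [1,[0,0,0],[0,0,0]]
    - [1,[0,0,0],[0,0,0]]

```text
t: 9.8
tool_pos: [0.4213, 0.3302, 0.2422]
eef_rot: [-0.0, -0.07, 0.998, -0.0]
contact_force: [0.0, 1.3, 0.2]
finger_gap: 0.997
grasp_force: 0.0
```

Run:
```python
from h import *
d=dict(np.load('pics/wrist3.npz'))
c=ray(d,np.array([[272,74],[523,74],[515,231],[284,231]])*.64,.060); print('lip corners',c.round(4)); print('ctr',c.mean(0),'yaw',np.degrees(np.arctan2(*(c[1]-c[0])[1::-1])),np.degrees(np.arctan2(*(c[2]-c[3])[1::-1])))
d=load('wrist',4); f=d['frame']; hsv=cv2.cvtColor(f,cv2.COLOR_RGB2HSV)
blue=(hsv[...,0]>105)&(hsv[...,0]<130)&(hsv[...,1]>120)
print(manip.get_state()['t'],manip.get_state()['tool_pos'],*rects(d,blue,.022,1000),sep='\n')
cv2.imwrite('pics/wrist4.png',cv2.resize(f[:,:,::-1],(800,600),interpolation=cv2.INTER_CUBIC))
```

```text
lip corners [[ 0.4239 -0.1805  0.06  ]
 [ 0.4394 -0.0121  0.06  ]
 [ 0.5446 -0.019   0.06  ]
 [ 0.5287 -0.1907  0.06  ]]
ctr [ 0.48414635 -0.10058251  0.06      ] yaw 84.72540963931613 84.70080024868027
9.85
[0.42142419 0.33012403 0.24242826]
(((420.43829345703125, 333.6214904785156), (170.99075317382812, 102.64972686767578), 8.055155754089355), (259.5, 163.0))
```

View pics/wrist4.png

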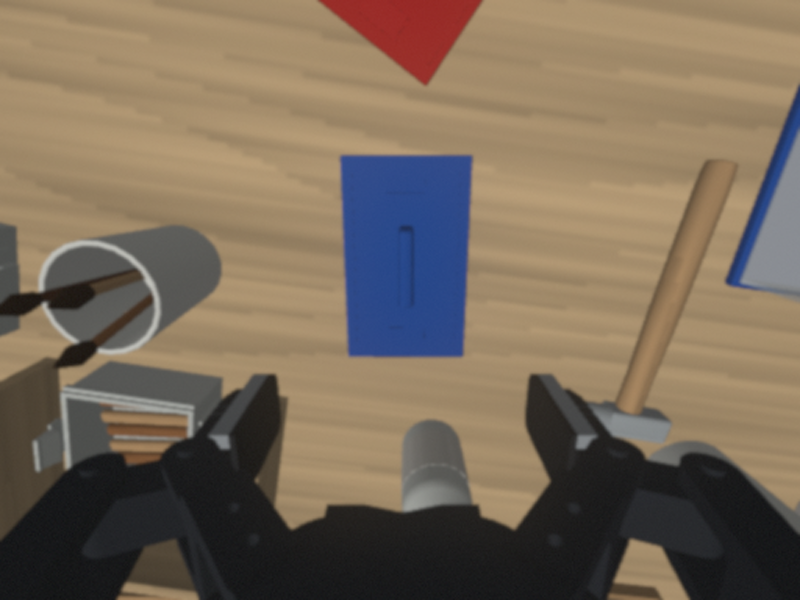

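The wrist view shows the blue long lid at (407,255), its bar lengthwise at (405,228–307), centred between the fingers. The red one at (420,30) is not touched. The rectangle fit puts the lid at (0.4204, 0.3336), yaw 8.06°, and both views agree. I'll descend, check, then close.

Run:
```python
from h import *
d=dict(np.load('pics/wrist4.npz')); print(ray(d,np.array([[405,228],[405,307]])*.64,.050).round(4), ray(d,np.array([[405,267]])*.64,.050).round(4))
plan([.4204,.3336,.035],98.06)
```

```text
[[0.3886 0.3286 0.05  ]
 [0.452  0.3377 0.05  ]] [[0.419 0.333 0.05 ]]
yang 98.0 turn units total -0.011 q6 -1.18 shift units [0.008 0.074 4.149] tilt [-0.    -0.001 -1.   ]
```

drive_tool:
  deltas:
    - [1,[0.02,0.07,0.5],[0,0,0]]
    - [1,[0,0,0.8],[0,0,0]]
    - [1,[0,0,0.8],[0,0,0]]
    - [1,[0,0,0.8],[0,0,0]]
    - [1,[0,0,0.6],[0,0,0]]
    - [1,[0,0,0.4],[0,0,0]]
    - [1,[0,0,0.2],[0,0,0]]
    - [1,[0,0,0.05],[0,0,0]]
    - [1,[0,0,0],[0,0,0]]
    - [1,[0,0,0],[0,0,0]]

```text
t: 11.1
tool_pos: [0.4202, 0.335, 0.0364]
eef_rot: [0.001, -0.071, 0.997, 0.0]
contact_force: [0.7, 0.9, -0.1]
finger_gap: 0.999
grasp_force: 0.0
```

drive_tool:
  deltas:
    - [-1,[0,0,0],[0,0,0]]
    - [-1,[0,0,0],[0,0,0]]
    - [-1,[0,0,0],[0,0,0]]
    - [-1,[0,0,0],[0,0,0]]
    - [-1,[0,0,0],[0,0,0]]
    - [-1,[0,0,0],[0,0,0]]
    - [-1,[0,0,0],[0,0,0]]
    - [-1,[0,0,0],[0,0,0]]

```text
t: 12.1
tool_pos: [0.4196, 0.3347, 0.0354]
eef_rot: [0.0, -0.071, 0.997, 0.0]
contact_force: [0.1, 0.5, 1.0]
finger_gap: 0.125
grasp_force: 59.9
```

drive_tool:
  deltas:
    - [-1,[0,0,-0.2],[0,0,0]]
    - [-1,[0,0,-0.4],[0,0,0]]
    - [-1,[0,0,-0.8],[0,0,0]]
    - [-1,[0,0,-0.8],[0,0,0]]
    - [-1,[0,0,-0.8],[0,0,0]]
    - [-1,[0,0,-0.8],[0,0,0]]
    - [-1,[0,0,-0.5],[0,0,0]]
    - [-1,[0,0,-0.2],[0,0,0]]
    - [-1,[0,0,0],[0,0,0.5]]
    - [-1,[0,0,0],[0,0,1]]
    - [-1,[0,0,0],[0,0,1]]
    - [-1,[0,0,0],[0,0,1]]

```text
t: 13.6
tool_pos: [0.4188, 0.3342, 0.2588]
eef_rot: [-0.001, 0.07, 0.998, -0.001]
contact_force: [-0.8, 0.2, -1.2]
finger_gap: 0.123
grasp_force: 59.7
```

drive_tool:
  deltas:
    - [-1,[0,0,0],[0,0,1]]
    - [-1,[0,0,0],[0,0,1]]
    - [-1,[0,0,0],[0,0,1]]
    - [-1,[0,0,0],[0,0,1]]
    - [-1,[0,0,0],[0,0,1]]
    - [-1,[0,0,0],[0,0,1]]
    - [-1,[0,0,0],[0,0,1]]
    - [-1,[0,0,0],[0,0,1]]
    - [-1,[0,0,0],[0,0,1]]
    - [-1,[0,0,0],[0,0,1]]
    - [-1,[0,0,0],[0,0,1]]
    - [-1,[0,0,0],[0,0,1]]

```text
t: 15.1
tool_pos: [0.4188, 0.3342, 0.2588]
eef_rot: [-0.001, 0.523, 0.852, -0.001]
contact_force: [1.0, 0.3, -0.9]
finger_gap: 0.125
grasp_force: 59.7
```

drive_tool:
  deltas:
    - [-1,[0,0,0],[0,0,1]]
    - [-1,[0,0,0],[0,0,1]]
    - [-1,[0,0,0],[0,0,1]]
    - [-1,[0,0,0],[0,0,1]]
    - [-1,[0,0,0],[0,0,1]]
    - [-1,[0,0,0],[0,0,1]]
    - [-1,[0,0,0],[0,0,1]]
    - [-1,[0,0,0],[0,0,0]]
    - [-1,[0,0,0],[0,0,0]]

```text
t: 16.23
tool_pos: [0.4192, 0.3344, 0.2596]
eef_rot: [-0.0, 0.737, 0.676, -0.001]
contact_force: [0.5, -0.3, -1.1]
finger_gap: 0.127
grasp_force: 59.7
```

```bash
python3 -c "
from h import *
plan([.484,-.1006,.255],-5.3);print(manip.get_state()['tool_pos'])"
```

```text
yang -5.0 turn units total 0.075 q6 0.62 shift units [-8.543  2.094  0.096] tilt [-0.001 -0.001 -1.   ]
[0.41918722 0.33437723 0.25956307]
```

drive_tool:
  deltas:
    - [-1,[-0.45,0.11,0],[0,0,0.07]]
    - [-1,[-0.9,0.22,0],[0,0,0]]
    - [-1,[-0.9,0.22,0],[0,0,0]]
    - [-1,[-0.9,0.22,0],[0,0,0]]
    - [-1,[-0.9,0.22,0],[0,0,0]]
    - [-1,[-0.9,0.22,0],[0,0,0]]
    - [-1,[-0.9,0.22,0],[0,0,0]]
    - [-1,[-0.9,0.22,0],[0,0,0]]
    - [-1,[-0.9,0.22,0],[0,0,0]]
    - [-1,[-0.9,0.22,0],[0,0,0]]
    - [-1,[0,0,0],[0,0,0]]
    - [-1,[0,0,0],[0,0,0]]

```text
t: 17.73
tool_pos: [0.4837, -0.1004, 0.26]
eef_rot: [-0.0, 0.739, 0.673, 0.0]
contact_force: [0.5, 0.5, -1.1]
finger_gap: 0.125
grasp_force: 59.7
```

Run:
```python
from h import *
plan([.484,-.1006,.11],-5.3);print(manip.get_state()['tool_pos'])
# scene check of box: catches/white mask and lid
d=load('scene',5); w=load('wrist',5)
a=cv2.resize(d['frame'][:,:,::-1][150:330,180:400],(733,600),interpolation=cv2.INTER_CUBIC); b=cv2.resize(w['frame'][:,:,::-1],(800,600))
cv2.imwrite('pics/sw5.png',cv2.resize(np.vstack([cv2.resize(a,(480,300)),cv2.resize(b,(480,300))]),(480,600)))
```

```text
yang -5.3 turn units total -0.006 q6 -0.26 shift units [-0.004  0.008  3.001] tilt [-0.001  0.001 -1.   ]
[ 0.48370008 -0.10044399  0.2600399 ]
```

View pics/sw5.png

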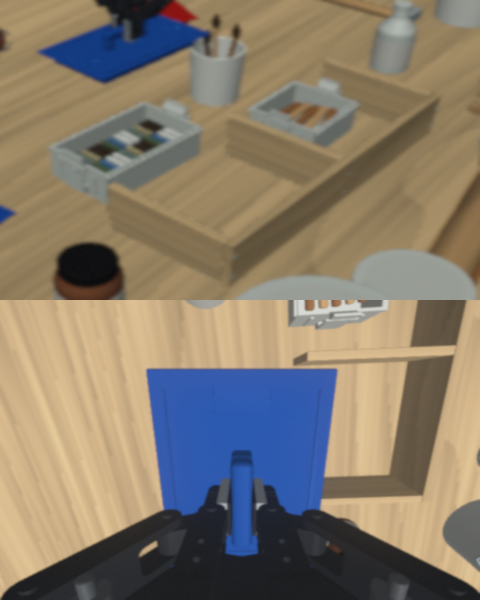

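The scene crop shows the box open and clear of the stall, with the lid level above it. The wrist crop shows the lid square in the gripper, its far flange edge at row 369, columns 148–337. I'll check the lid's offset in the grip from that edge.

Run:
```python
from h import *
w=dict(np.load('pics/wrist5.npz')); z=.26-.0355+.022
c=ray(w,[[148*512/480,(369-300)*384/300],[337*512/480,(369-300)*384/300]],z); t=np.array([.4837,-.1004,z])
u=np.array([np.cos(np.radians(-5.3)),np.sin(np.radians(-5.3))]);v=np.array([-u[1],u[0]])
print(c.round(4)); print('rel lid x,y mm',[( (p-t)[:2]@u*1000,(p-t)[:2]@v*1000) for p in c])
```

```text
[[ 0.4398 -0.0098  0.2465]
 [ 0.5432 -0.0193  0.2465]]
rel lid x,y mm [(np.float64(-52.081230522468346), np.float64(86.12028374807649)), (np.float64(51.77189959353579), np.float64(86.20188177140642))]
```

drive_tool:
  deltas:
    - [-1,[0,0,0.3],[0,0,0]]
    - [-1,[0,0,0.6],[0,0,0]]
    - [-1,[0,0,0.6],[0,0,0]]
    - [-1,[0,0,0.6],[0,0,0]]
    - [-1,[0,0,0.5],[0,0,0]]
    - [-1,[0,0,0.3],[0,0,0]]
    - [-1,[0,0,0.1],[0,0,0]]
    - [-1,[0,0,0],[0,0,0]]
    - [-1,[0,0,0],[0,0,0]]

```text
t: 18.95
tool_pos: [0.4847, -0.101, 0.1115]
eef_rot: [0.001, 0.739, 0.673, 0.001]
contact_force: [0.2, 0.7, -0.1]
finger_gap: 0.125
grasp_force: 59.7
```

drive_tool:
  deltas:
    - [-1,[0,0,0.05],[0,0,0]]
    - [-1,[0,0,0.05],[0,0,0]]
    - [-1,[0,0,0.05],[0,0,0]]
    - [-1,[0,0,0.05],[0,0,0]]
    - [-1,[0,0,0.05],[0,0,0]]
    - [-1,[0,0,0],[0,0,0]]

```text
t: 19.7
tool_pos: [0.4837, -0.1007, 0.0975]
eef_rot: [-0.0, 0.739, 0.673, -0.0]
contact_force: [0.7, -0.9, -1.3]
finger_gap: 0.128
grasp_force: 59.7
```

drive_tool:
  deltas:
    - [-1,[0,0,0.04],[0,0,0]]
    - [-1,[0,0,0.04],[0,0,0]]
    - [-1,[0,0,0],[0,0,0]]

```text
t: 20.08
tool_pos: [0.4837, -0.1007, 0.0935]
eef_rot: [-0.0, 0.739, 0.673, -0.0]
contact_force: [0.5, -0.7, -1.3]
finger_gap: 0.127
grasp_force: 59.7
```

drive_tool:
  deltas:
    - [-1,[0,0,0.04],[0,0,0]]
    - [-1,[0,0,0],[0,0,0]]

```text
t: 20.32
tool_pos: [0.4837, -0.1007, 0.0916]
eef_rot: [-0.0, 0.739, 0.673, -0.0]
contact_force: [0.4, -0.2, -0.8]
finger_gap: 0.13
grasp_force: 59.7
```

drive_tool:
  deltas:
    - [-1,[0,0,0.03],[0,0,0]]
    - [-1,[0,0,0],[0,0,0]]

```text
t: 20.58
tool_pos: [0.4841, -0.1005, 0.0905]
eef_rot: [-0.0, 0.739, 0.673, 0.0]
contact_force: [-0.2, 3.6, 0.8]
finger_gap: 0.127
grasp_force: 59.9
```

drive_tool:
  deltas:
    - [-1,[0.02,0,0],[0,0,0]]
    - [-1,[0,0,0],[0,0,0]]

```text
t: 20.82
tool_pos: [0.484, -0.1001, 0.0904]
eef_rot: [0.0, 0.739, 0.673, -0.0]
contact_force: [-1.1, -1.4, -0.0]
finger_gap: 0.126
grasp_force: 59.8
```

drive_tool:
  deltas:
    - [-1,[0.015,0,0.01],[0,0,0]]
    - [-1,[0,0,0],[0,0,0]]

```text
t: 21.08
tool_pos: [0.4843, -0.0998, 0.0902]
eef_rot: [0.001, 0.739, 0.673, -0.0]
contact_force: [-1.0, -4.3, 2.1]
finger_gap: 0.129
grasp_force: 60.0
```

drive_tool:
  deltas:
    - [-1,[-0.015,0,0],[0,0,0]]
    - [-1,[0,0,0],[0,0,0]]
    - [-0.5,[0,0,0],[0,0,0]]
    - [0,[0,0,0],[0,0,0]]
    - [0,[0,0,0],[0,0,0]]
    - [0,[0,0,0],[0,0,0]]
    - [0,[0,0,0],[0,0,0]]
    - [0,[0,0,0],[0,0,0]]

```text
t: 22.08
tool_pos: [0.484, -0.0998, 0.0898]
eef_rot: [-0.0, 0.739, 0.673, 0.0]
contact_force: [-0.5, -0.4, 0.6]
finger_gap: 0.497
grasp_force: 0.0
```

drive_tool:
  deltas:
    - [0,[0,0,-0.2],[0,0,0]]
    - [0,[0,0,-0.5],[0,0,0]]
    - [0,[0,0,-0.8],[0,0,0]]
    - [0,[0,0,-0.8],[0,0,0]]
    - [0,[0,0,-0.5],[0,0,0]]
    - [0,[0,0,-0.2],[0,0,0]]
    - [-1,[0,0,0],[0,0,0]]
    - [-1,[0,0,0],[0,0,0]]

```text
t: 23.08
tool_pos: [0.4833, -0.0995, 0.2382]
eef_rot: [-0.001, 0.739, 0.673, -0.001]
contact_force: [0.7, -0.2, 0.2]
finger_gap: 0.077
grasp_force: 0.0
```

Run:
```python
from h import *
w=load('wrist',6); d=load('scene',6)
a=d['frame'][:,:,::-1][190:320,190:330]
cv2.imwrite('pics/sw6.png',np.vstack([cv2.resize(a,(500,300),interpolation=cv2.INTER_CUBIC),cv2.resize(w['frame'][:,:,::-1],(500,300))]))
u=np.array([np.cos(np.radians(-5.3)),np.sin(np.radians(-5.3))]);v=np.array([-u[1],u[0]]);c=np.array([.4843,-.0998])
for k in(68,-68): plan([*(c+k/1000*v),.11],-5.3)
print(manip.get_state()['tool_pos'])
```

```text
yang -5.3 turn units total -0.009 q6 -0.26 shift units [1.355 0.028 2.563] tilt [-0.003  0.001 -1.   ]
yang -5.3 turn units total -0.009 q6 -0.26 shift units [-1.365  0.028  2.561] tilt [-0.003  0.001 -1.   ]
[ 0.48326571 -0.09953537  0.23811994]
```

View pics/sw6.png

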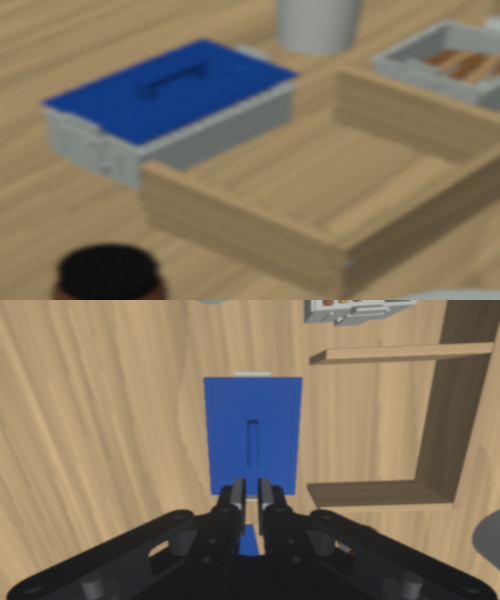

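The lid lies evenly on the box between both catches (the light tongues at (253,375) and (250,497) of the wrist crop), not yet clicked. I'll press the +y end first with shut fingers.

drive_tool:
  deltas:
    - [-1,[0.68,0.014,0],[0,0,0]]
    - [-1,[0.68,0.014,0],[0,0,0]]
    - [-1,[0,0,0.5],[0,0,0]]
    - [-1,[0,0,0.8],[0,0,0]]
    - [-1,[0,0,0.8],[0,0,0]]
    - [-1,[0,0,0.4],[0,0,0]]
    - [-1,[0,0,0.3],[0,0,0]]
    - [-1,[0,0,0.1],[0,0,0]]
    - [-1,[0,0,0],[0,0,0]]
    - [-1,[0,0,0],[0,0,0]]

```text
t: 24.42
tool_pos: [0.4925, -0.0324, 0.096]
eef_rot: [0.001, 0.739, 0.673, 0.001]
contact_force: [1.1, -0.5, 0.0]
finger_gap: -0.004
grasp_force: 0.0
```

drive_tool:
  deltas:
    - [-1,[0,0,0.04],[0,0,0]]
    - [-1,[0,0,0.04],[0,0,0]]
    - [-1,[0,0,0.04],[0,0,0]]
    - [-1,[0,0,0],[0,0,0]]

```text
t: 24.92
tool_pos: [0.4915, -0.0322, 0.0885]
eef_rot: [-0.0, 0.739, 0.673, -0.0]
contact_force: [0.1, 0.1, 1.3]
finger_gap: 0.002
grasp_force: 0.0
```

drive_tool:
  deltas:
    - [-1,[0,0,0.02],[0,0,0]]
    - [-1,[0,0,0.02],[0,0,0]]
    - [-1,[0,0,0],[0,0,0]]

```text
t: 25.3
tool_pos: [0.4916, -0.0322, 0.0867]
eef_rot: [-0.0, 0.739, 0.673, -0.0]
contact_force: [-0.2, -0.0, 0.1]
finger_gap: -0.001
grasp_force: 0.0
```

drive_tool:
  deltas:
    - [-1,[0,0,0.02],[0,0,0]]
    - [-1,[0,0,0.02],[0,0,0]]
    - [-1,[0,0,0],[0,0,0]]

```text
t: 25.68
tool_pos: [0.4917, -0.0322, 0.0848]
eef_rot: [0.0, 0.739, 0.673, 0.0]
contact_force: [0.0, 0.4, 0.1]
finger_gap: 0.001
grasp_force: 0.0
```

drive_tool:
  deltas:
    - [-1,[0,0,0.02],[0,0,0]]
    - [-1,[0,0,0],[0,0,0]]

```text
t: 25.92
tool_pos: [0.4919, -0.0323, 0.084]
eef_rot: [0.0, 0.739, 0.673, 0.0]
contact_force: [0.5, -0.5, 0.1]
finger_gap: -0.002
grasp_force: 0.7
```

drive_tool:
  deltas:
    - [-1,[0,0,0.02],[0,0,0]]
    - [-1,[0,0,0],[0,0,0]]

```text
t: 26.18
tool_pos: [0.4917, -0.0322, 0.0827]
eef_rot: [-0.0, 0.739, 0.673, 0.0]
contact_force: [-0.3, -0.5, 0.7]
finger_gap: 0.0
grasp_force: 0.5
```

drive_tool:
  deltas:
    - [-1,[0,0,0.02],[0,0,0]]
    - [-1,[0,0,0],[0,0,0]]

```text
t: 26.42
tool_pos: [0.4915, -0.0321, 0.0816]
eef_rot: [-0.0, 0.739, 0.673, -0.0]
contact_force: [0.3, -0.1, 0.8]
finger_gap: 0.001
grasp_force: 0.3
```

drive_tool:
  deltas:
    - [-1,[0,0,0.02],[0,0,0]]
    - [-1,[0,0,0],[0,0,0]]

```text
t: 26.68
tool_pos: [0.4915, -0.0321, 0.0806]
eef_rot: [-0.0, 0.739, 0.673, -0.0]
contact_force: [0.2, 0.7, 0.4]
finger_gap: -0.001
grasp_force: 0.2
```

drive_tool:
  deltas:
    - [-1,[0,0,0.02],[0,0,0]]
    - [-1,[0,0,0],[0,0,0]]

```text
t: 26.92
tool_pos: [0.4914, -0.0321, 0.0795]
eef_rot: [-0.0, 0.739, 0.673, -0.0]
contact_force: [-1.6, 0.2, -0.8]
finger_gap: 0.001
grasp_force: 0.0
```

drive_tool:
  deltas:
    - [-1,[0,0,0.02],[0,0,0]]
    - [-1,[0,0,0],[0,0,0]]

```text
t: 27.18
tool_pos: [0.4916, -0.0322, 0.0786]
eef_rot: [-0.0, 0.739, 0.673, -0.0]
contact_force: [0.8, 0.9, -0.6]
finger_gap: -0.005
grasp_force: 0.0
```

drive_tool:
  deltas:
    - [-1,[0,0,0.02],[0,0,0]]
    - [-1,[0,0,0],[0,0,0]]

```text
t: 27.42
tool_pos: [0.4916, -0.0322, 0.0777]
eef_rot: [-0.0, 0.739, 0.673, -0.0]
contact_force: [0.7, -0.0, 0.3]
finger_gap: -0.001
grasp_force: 0.0
```

drive_tool:
  deltas:
    - [-1,[0,0,0.02],[0,0,0]]
    - [-1,[0,0,0],[0,0,0]]

```text
t: 27.68
tool_pos: [0.4916, -0.0322, 0.0767]
eef_rot: [-0.0, 0.739, 0.673, -0.0]
contact_force: [-0.4, -0.3, -0.3]
finger_gap: -0.005
grasp_force: 0.0
```

drive_tool:
  deltas:
    - [-1,[0,0,0.02],[0,0,0]]
    - [-1,[0,0,0],[0,0,0]]

```text
t: 27.92
tool_pos: [0.4916, -0.0322, 0.0757]
eef_rot: [-0.0, 0.739, 0.673, -0.0]
contact_force: [0.4, -0.1, -0.0]
finger_gap: -0.002
grasp_force: 0.0
```

drive_tool:
  deltas:
    - [-1,[0,0,0.02],[0,0,0]]
    - [-1,[0,0,0],[0,0,0]]

```text
t: 28.18
tool_pos: [0.4918, -0.0322, 0.0749]
eef_rot: [0.0, 0.739, 0.673, 0.0]
contact_force: [-0.4, -0.0, 1.1]
finger_gap: 0.001
grasp_force: 0.5
```

drive_tool:
  deltas:
    - [-1,[0,0,0.02],[0,0,0]]
    - [-1,[0,0,0],[0,0,0]]

```text
t: 28.42
tool_pos: [0.4924, -0.0323, 0.0748]
eef_rot: [0.0, 0.739, 0.673, 0.0]
contact_force: [-1.5, 0.7, 4.5]
finger_gap: -0.002
grasp_force: 2.6
```

drive_tool:
  deltas:
    - [-1,[0,0,0.02],[0,0,0]]
    - [-1,[0,0,0],[0,0,0]]

```text
t: 28.68
tool_pos: [0.493, -0.0324, 0.0747]
eef_rot: [0.001, 0.739, 0.673, 0.001]
contact_force: [-2.3, 0.5, 8.9]
finger_gap: 0.001
grasp_force: 4.3
```

The +y end hit a hard stop at 66–67 mm, so it is home. I lift and go over to the other end.

drive_tool:
  deltas:
    - [-1,[0,0,-0.3],[0,0,0]]
    - [-1,[0,0,-0.6],[0,0,0]]
    - [-1,[0,0,-0.5],[0,0,0]]
    - [-1,[-0.5,0,0],[0,0,0]]
    - [-1,[-0.6,0,0],[0,0,0]]
    - [-1,[-0.6,0,0],[0,0,0]]
    - [-1,[-0.6,0,0],[0,0,0]]
    - [-1,[-0.42,0.02,0],[0,0,0]]
    - [-1,[0,0,0.3],[0,0,0]]
    - [-1,[0,0,0.4],[0,0,0]]
    - [-1,[0,0,0.1],[0,0,0]]
    - [-1,[0,0,0],[0,0,0]]

```text
t: 30.18
tool_pos: [0.4796, -0.1669, 0.1021]
eef_rot: [-0.001, 0.739, 0.674, -0.0]
contact_force: [-0.4, -0.2, 0.9]
finger_gap: -0.0
grasp_force: 0.0
```

Run:
```python
from h import *
plan([.4780,-.1675,.086],-5.3);print(manip.get_state()['tool_pos'])
d=load('scene',7); a=d['frame'][:,:,::-1][205:285,190:290]
cv2.imwrite('pics/s7.png',cv2.resize(a,(700,560),interpolation=cv2.INTER_CUBIC))
```

```text
yang -5.3 turn units total 0.000 q6 -0.39 shift units [-0.016 -0.031  0.322] tilt [-0.001  0.001 -1.   ]
[ 0.4796484  -0.16686409  0.10210261]
```

View pics/s7.png

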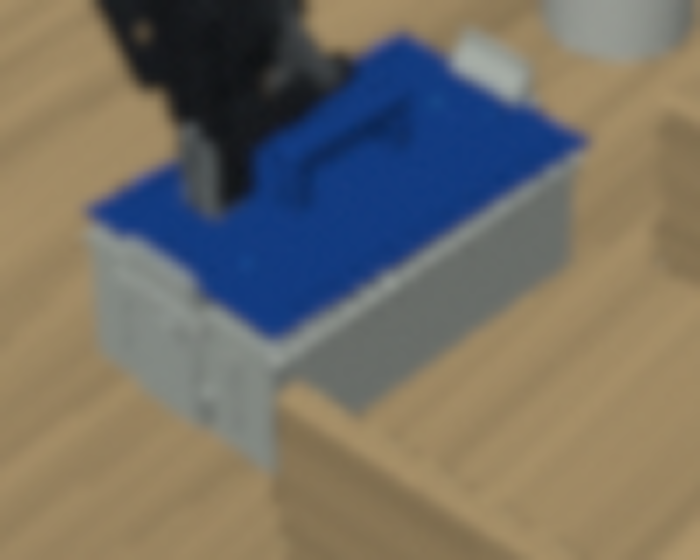

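The far catch at (490,65) now stands over the lid's edge, so that end is home. At the near end (150,265) the lid still lies over the catch, so I press there.

drive_tool:
  deltas:
    - [-1,[-0.02,-0.03,0.1],[0,0,0]]
    - [-1,[0,0,0.1],[0,0,0]]
    - [-1,[0,0,0.06],[0,0,0]]
    - [-1,[0,0,0.04],[0,0,0]]
    - [-1,[0,0,0],[0,0,0]]

```text
t: 30.85
tool_pos: [0.4783, -0.1685, 0.0876]
eef_rot: [-0.0, 0.739, 0.673, -0.0]
contact_force: [0.9, 0.0, -1.1]
finger_gap: -0.004
grasp_force: 0.0
```

drive_tool:
  deltas:
    - [-1,[0,0,0.03],[0,0,0]]
    - [-1,[0,0,0.03],[0,0,0]]
    - [-1,[0,0,0],[0,0,0]]

```text
t: 31.22
tool_pos: [0.4784, -0.1685, 0.0847]
eef_rot: [-0.0, 0.739, 0.673, -0.0]
contact_force: [-0.3, 0.5, 0.6]
finger_gap: -0.001
grasp_force: 0.0
```

drive_tool:
  deltas:
    - [-1,[0,0,0.02],[0,0,0]]
    - [-1,[0,0,0.02],[0,0,0]]
    - [-1,[0,0,0],[0,0,0]]

```text
t: 31.6
tool_pos: [0.4784, -0.1685, 0.0827]
eef_rot: [-0.0, 0.739, 0.673, -0.0]
contact_force: [0.3, 0.0, 0.5]
finger_gap: 0.001
grasp_force: 0.0
```

drive_tool:
  deltas:
    - [-1,[0,0,0.02],[0,0,0]]
    - [-1,[0,0,0],[0,0,0]]

```text
t: 31.85
tool_pos: [0.4784, -0.1685, 0.0817]
eef_rot: [-0.0, 0.739, 0.673, -0.0]
contact_force: [0.3, -0.5, -1.0]
finger_gap: 0.002
grasp_force: 0.0
```

drive_tool:
  deltas:
    - [-1,[0,0,0.02],[0,0,0]]
    - [-1,[0,0,0],[0,0,0]]

```text
t: 32.1
tool_pos: [0.4786, -0.1686, 0.0809]
eef_rot: [0.0, 0.739, 0.673, 0.0]
contact_force: [0.7, 0.1, 0.0]
finger_gap: 0.0
grasp_force: 0.3
```

drive_tool:
  deltas:
    - [-1,[0,0,0.02],[0,0,0]]
    - [-1,[0,0,0],[0,0,0]]

```text
t: 32.35
tool_pos: [0.4788, -0.1686, 0.0803]
eef_rot: [0.0, 0.739, 0.673, 0.0]
contact_force: [-0.6, 1.8, 3.3]
finger_gap: -0.002
grasp_force: 1.6
```

drive_tool:
  deltas:
    - [-1,[0,0,0.02],[0,0,0]]
    - [-1,[0,0,0],[0,0,0]]

```text
t: 32.6
tool_pos: [0.479, -0.1687, 0.0795]
eef_rot: [0.0, 0.739, 0.673, 0.0]
contact_force: [0.1, 1.5, 5.2]
finger_gap: -0.003
grasp_force: 2.5
```

drive_tool:
  deltas:
    - [-1,[0,0,0.02],[0,0,0]]
    - [-1,[0,0,0],[0,0,0]]

```text
t: 32.85
tool_pos: [0.4791, -0.1687, 0.0788]
eef_rot: [0.001, 0.739, 0.673, 0.0]
contact_force: [0.4, 0.8, 6.9]
finger_gap: -0.003
grasp_force: 3.2
```

drive_tool:
  deltas:
    - [-1,[0,0,0.02],[0,0,0]]
    - [-1,[0,0,0],[0,0,0]]

```text
t: 33.1
tool_pos: [0.478, -0.1684, 0.0762]
eef_rot: [-0.0, 0.739, 0.673, -0.0]
contact_force: [0.6, -0.1, 0.7]
finger_gap: -0.001
grasp_force: 0.0
```

drive_tool:
  deltas:
    - [-1,[0,0,0.02],[0,0,0]]
    - [-1,[0,0,0],[0,0,0]]

```text
t: 33.35
tool_pos: [0.4781, -0.1684, 0.0753]
eef_rot: [-0.0, 0.739, 0.673, -0.0]
contact_force: [0.4, -1.1, 0.7]
finger_gap: -0.002
grasp_force: 0.0
```

drive_tool:
  deltas:
    - [-1,[0,0,0.02],[0,0,0]]
    - [-1,[0,0,0.01],[0,0,0]]
    - [-1,[0,0,0],[0,0,0]]

```text
t: 33.72
tool_pos: [0.4784, -0.1686, 0.0742]
eef_rot: [-0.0, 0.739, 0.673, -0.0]
contact_force: [0.3, -0.2, 0.4]
finger_gap: 0.0
grasp_force: 0.0
```

drive_tool:
  deltas:
    - [-1,[0,0,-0.3],[0,0,0]]
    - [-1,[0,0,-0.8],[0,0,0]]
    - [-1,[0,0,-0.8],[0,0,0]]
    - [-1,[0,0,-0.8],[0,0,0]]
    - [-1,[0,0,-0.4],[0,0,0]]
    - [-1,[-0.7,0,0],[0,0,0]]
    - [-1,[-0.8,0,0],[0,0,0]]
    - [-1,[-0.8,0,0],[0,0,0]]
    - [-1,[-0.7,0,0],[0,0,0]]
    - [-1,[0,0,0],[0,0,0]]

```text
t: 34.98
tool_pos: [0.4637, -0.3195, 0.2287]
eef_rot: [-0.001, 0.74, 0.672, -0.0]
contact_force: [0.4, 1.1, 0.3]
finger_gap: 0.001
grasp_force: 0.0
```

Run:
```python
from h import *
d=load('scene',8); a=d['frame'][:,:,::-1][195:295,185:310]
cv2.imwrite('pics/s8.png',cv2.resize(a,(750,600),interpolation=cv2.INTER_CUBIC))
t=load('top',8); f=t['frame']; hsv=cv2.cvtColor(f,cv2.COLOR_RGB2HSV)
blue=(hsv[...,0]>105)&(hsv[...,0]<130)&(hsv[...,1]>150)
print(*rects(t,blue,.066),sep='\n'); print(manip.get_state()['t'])
```

```text
(((482.50079345703125, -101.02435302734375), (172.92843627929688, 102.04912567138672), 84.76200103759766), (298.2970275878906, 188.1382293701172))
35.075
```

View pics/s8.png

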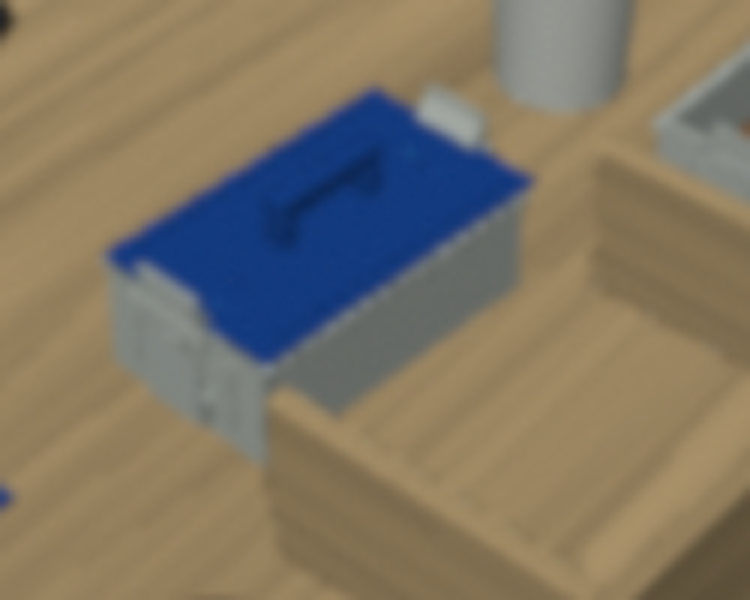

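Both catches, at (450,115) and (165,285), now stand over the lid's ends. The lid sits flat on the box and the arm is clear, so I'm handing in.

```bash
python3 -c "
from station import manip
print(manip.sign_off())"
```

```text
the job is handed in; nothing more can be done
None
```

The long box stands clear of the stalls, its lid looks home under both catches (peak reading about 9 N), and the job was handed in at about 35 s. No verdict came back, and I viewed 11 pictures, one over your limit of 10.

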